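# Seat the forehead thermometer in its case at the clinic registration desk

### The arm

A 6-joint arm with a two-finger parallel gripper is mounted at the origin on the work surface. World frame = base frame: x ahead of the robot, y to its left, z up, the work surface at z = 0. Lengths are in m, angles in rad, forces in N, time in s.
With the tool pointing down it reaches from about 0.4 to 0.825 m from the base axis. Payload 7 kg.
Tool frame: the origin (TCP) lies on the centre line of the jaws, within the pads' length; the fingertips stand arm.tip_reach ahead of it and the grasp point (between the pads) lies 5 mm behind it (arm.tip_reach is the distance from the TCP to the fingertips, in m); z points along the fingers, y is the line along which they close (so a half turn about z gives the same grasp; the last joint's range is limited). The gripper opens to 88 mm and grips with 3 to 60 N. Pads are 19 mm wide; open, the fingers measure 130 mm over their backs; the gripper's body (78 mm by 193 mm) begins 47 mm behind the grasp point.
Start: joints at [-0.964, 0.359, 0.012, 0, -1.224, -0.288], TCP at [0.212, -0.641, 0.241] pointing down, gripper open.
Joint ranges: [-3.07, 3.07], [-1.43, 2.12], [-1.02, 1.25], [-3.03, 1.67], [-3.05, -0], [-3.03, 3.03]. Speed limits (rad/s): [2.39, 2.39, 3.01, 3.14, 3.14, 3.14].

### API

Orientations are given as [roll, pitch, yaw] about the fixed x, y, z axes, in that order (R = Rz(yaw) Ry(pitch) Rx(roll)).
In Python, from station import status, optics, order, arm gives the robot as it stands. The module is installed in compiled form; this text tells all that it offers.
- The arm moves only by the shell command python3 -m jog 'ROWS' [FORCE]. ROWS is JSON, a list of rows, each a list of 3 entries, a list of its own where there are three numbers: the gripper command: -1 is shut, 1 is fully open, values between are in proportion, then the shift along the tool's x, y, z in mm, then the turn about the tool's z in rad. A call has 1 to 20 rows; each row is the pose to reach, as a shift and turn from the pose commanded when the call began, along the tool's axes at that moment; what a row does not reach only later rows make up. A row lasts 1/8 s, in which the tool goes at most 62.5 mm and 10.7 degrees, less where a joint would pass 70% of its speed; a pose out of reach is approached as far as the arm can. A call with a gripper value outside its range is refused whole. The fingers move at their own pace and stop on an object; FORCE is the grip in N (left out, the last holds). Time passes only in rows, so rows that repeat a pose let the fingers close. It gives the time, the measured TCP pose, the force, the opening and the grip force at its end, in the units of the state.
- status.get_state(): the state, without advancing time (a new reading comes with each control period).
- optics.grab_frame(name): name is "scene" or "top" or "wrist"; returns a dict with "color" (420x560x3 uint8, red, green, blue), "mtx" (3x3 intrinsics, pixels), "k1" (the pictures are not rectified: a ray, as slopes to the right and down, at radius r is drawn at 1 + k1 r^2 times it, then the intrinsics apply), "cam_to_world" (4x4, takes a point from camera to world coordinates). Camera axes: x right, y down, z forward; pixel columns grow to the right and rows downward; lengths in m; the calibration is good to about 2 mm. A picture is of the moment at which its call begins. There is no depth.
- order.job_done(): hands the job in; it is judged then, once.
The state is a dict: "t": time; "q": joint angles; "qd": joint speeds; "joint_efforts": joint torques, N m; "eef_pos": TCP position; "ee_rot": TCP orientation; "force": force on the tool from outside, world axes, zero at the start; "moment": the same for the moment, N m; "width": finger opening in m; "gripper_force": force on a finger pad.
Only numpy, scipy, OpenCV 4.12 (cv2) and the standard library are available. Lean on these libraries where they do the work, as an engineer would, in place of code of your own. Each camera call takes 0.05 s, during which the arm holds its last target. There are 200 camera calls.

### The job

Put the white forehead thermometer with the round teal head away in the open instrument case: lay it in its keyhole-shaped cutout, head end in the wide end, and press it down with the gripper against the spring grips until it sits fully home on the cutout's floor, then let go. Leave the blue barcode scanner where it lies.

Things in the scene. Friction and masses are not known exactly. Their poses are not given: they have to be found in the camera images.
- thermo_center (a point): White hand-held thermometer: a straight wand 150 long, 40 mm high, body 34 wide, round 50 mm head with a teal disc on top; 0.13 kg. Point: middle of its length, width and height (20 mm up). x runs along it to the head (which starts roughly away from the robot), y across the body, z up. Flat sides from 75 mm behind the point to 25 ahead: grasp here. Bottom edges bevelled 4 mm in, 8 up.
- cutout (a point): Middle of the floor of the teal-edged keyhole cutout in the black rigid insert of a fixed grey case (240 x 200 mm). x along it to its wide head end, z up. Floor 18 mm above the desk, insert's top 27 above the floor: seated, the thermometer's middle is 20 mm above this point. 160 long, 44 wide at tail, 60 at head (5 mm clear all round); the mouth flares 8 mm more per side over its top 10 mm.
- trough (a point): Middle of the floor of a finger trough across the whole insert, 66 mm long along the cutout, 14 mm below the cutout's floor: an open gripper holding the thermometer at its middle fits in. Four sprung orange nubs at the cutout's sides pinch the thermometer: laid in, it rests on them about 8 mm too high; about 5 N of push (10 at most) at its middle sends it home, held by friction. Same axes as cutout.
- scanner_center (a point): Bystander: navy blue barcode scanner wand, 150 mm long, 40 mm high, body 34 mm wide, with a rectangular head 62 mm wide and a yellow patch on top. Point at the middle of its length, width and height; x towards its head, z up. Not to be moved.
There are look-alikes about, which are no part of the job. Of the things like the part that bears thermo_center, leave any that is green or pink; of the rest the smaller one is meant.

How it is judged:
By the outcome, as a careful person would: the job done as asked, in the order asked, and still so for the second after the job is handed in, with the robot touching nothing.
It also fails if it takes over 35 s, if anything falls off the work surface, if the arm or the gripper's body presses on something with over 40 N, if the wrist force passes 120 N, or if a joint passes its speed limit or range.

## Working session

There is one attempt and no reset: what is moved stays moved. The work goes in short steps, Python scripts to look and compute and a shell command to move; the robot and the scene stay as the last step left them, time stands still between calls to the robot, and variables do not carry over. Pictures are saved under pics/ and viewed, at most 10 in all, crops included, and the job is handed in when it is done.

```bash
mkdir -p pics
python3 - <<'E'
from station import status, optics, arm
import cv2
print(status.get_state(), arm.tip_reach)
for n in ("scene","top"):
    f=optics.grab_frame(n); cv2.imwrite(f"pics/{n}0.png",f["color"][:,:,::-1]); print(n,f["mtx"],f["k1"],f["cam_to_world"])
E
```

```text
{'t': 0.0, 'q': array([-9.63868927e-01,  3.59416081e-01,  1.10812021e-02, -3.85604060e-04,
       -1.22409353e+00, -2.88145513e-01]), 'qd': array([ 4.36018925e-04,  2.85495552e-05,  1.18355493e-03, -1.99930908e-03,
        1.39246921e-03, -1.34943915e-03]), 'joint_efforts': array([-3.17897517e-03, -5.82707369e+01,  2.93047482e+01,  6.99747518e+00,
        6.70576832e-03, -1.83539669e-04]), 'eef_pos': array([ 0.21142733, -0.64054992,  0.23960712]), 'ee_rot': array([ 3.13992484e+00, -1.16299337e-04, -2.82294199e+00]), 'force': array([ 0.02700899, -0.36964604, -0.03720763]), 'moment': array([-0.04960882,  0.05195064, -0.05068076]), 'gripper_force': 0.0, 'width': 0.08749454692260288} 0.014
scene [[394.20922146   0.         281.69235187]
 [  0.         394.20922146 203.59444238]
 [  0.           0.           1.        ]] 0.02289923765012808 [[-0.74264413  0.47261771 -0.4744599   0.91796627]
 [ 0.66938549  0.50263939 -0.54706189  0.41425808]
 [-0.0200689  -0.72386888 -0.68964563  0.71518449]
 [ 0.          0.          0.          1.        ]]
top [[509.60202253   0.         278.60431466]
 [  0.         509.60202253 204.56642622]
 [  0.           0.           1.        ]] -0.07963538170397796 [[-0.00855025 -0.99431521  0.10613269  0.28018686]
 [-0.99995945  0.00820186 -0.00371866 -0.12190721]
 [ 0.00282703 -0.10616019 -0.99434502  1.45365068]
 [ 0.          0.          0.          1.        ]]
```

View pics/scene0.png

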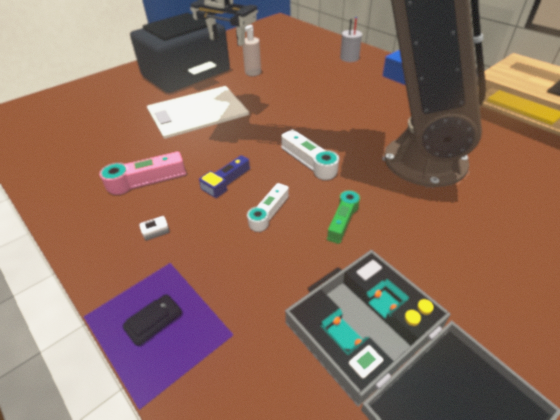

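View pics/top0.png

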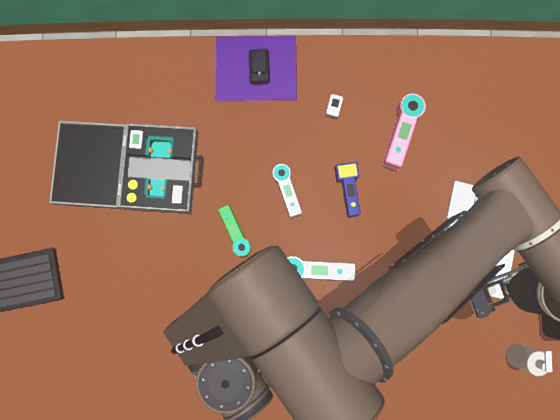

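The scene view shows the small white thermometer at about (268,207), the blue scanner at (225,176) and the case at (365,320). In the top view the thermometer runs from its head at (282,172) to its tail at (297,213), and the cutout is at x≈157, y≈140–195. The other white one, at (320,270), is larger. I'll enlarge crops of both.

Run:
```python
import cv2,numpy as np
t=cv2.imread("pics/top0.png");s=cv2.imread("pics/scene0.png")
def c(im,x,y,w,h,k=5):
    o=cv2.resize(im[y:y+h,x:x+w],None,fx=k,fy=k,interpolation=cv2.INTER_CUBIC)
    for i in range(0,w,10):
        cv2.line(o,(i*k,0),(i*k,6 if (x+i)%50 else 14),(0,255,255),1); 
        if (x+i)%20==0: cv2.putText(o,str(x+i),(i*k,22),0,.35,(0,255,255))
    for i in range(0,h,10):
        cv2.line(o,(0,i*k),(6,i*k),(0,255,255),1)
        if (y+i)%20==0: cv2.putText(o,str(y+i),(8,i*k+4),0,.35,(0,255,255))
    return o
A=np.vstack([np.hstack([c(t,120,120,80,60*2-20,4),c(t,260,150,60,100,4)]) ,])
B=np.hstack([c(s,280,250,170,140,3),c(s,240,175,60,140,3)[:420]])
B=np.hstack([c(s,300,240,140,140,4),c(s,240,170,60,140,4)])
cv2.imwrite("pics/cropA.png",np.hstack([c(t,120,115,80,100,6),c(t,268,155,40,100,6)]))
cv2.imwrite("pics/cropB.png",B)
```

```text
(no output)
```

View pics/cropA.png

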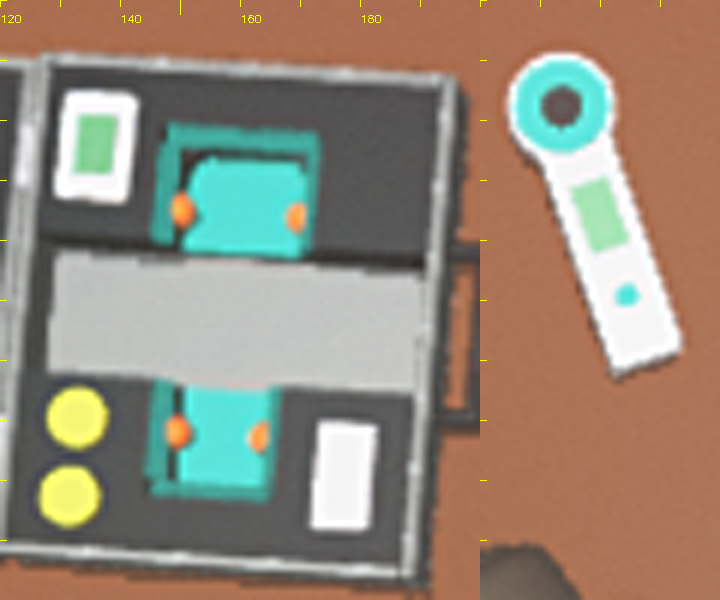

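View pics/cropB.png

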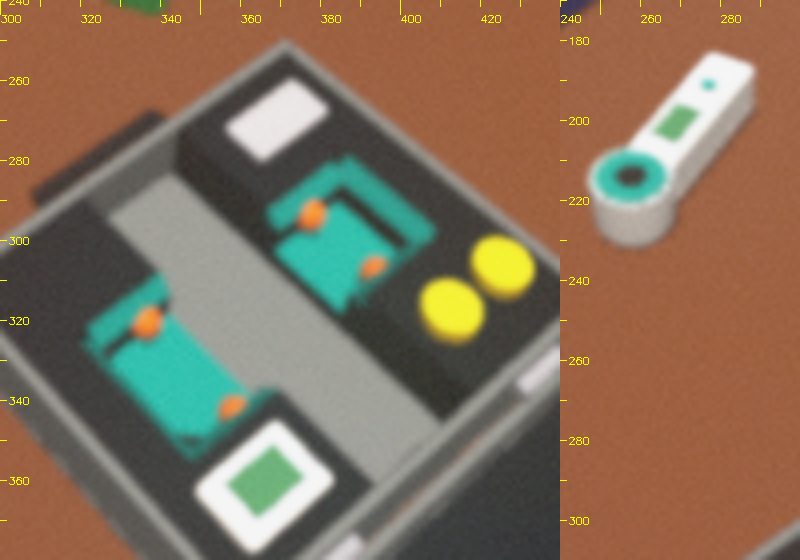

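The crops show the keyhole's wide end at the +x side (top row ≈137), and the trough and nubs are visible. Next I triangulate the matching points.

```bash
cat > h.py <<'E'
import numpy as np, cv2
def ray(f,p):
    K=np.array(f["mtx"]);d=np.array([f["k1"],0,0,0,0.])
    n=cv2.undistortPoints(np.array([[p]],float),K,d,None,None,None,(cv2.TERM_CRITERIA_COUNT,50,1e-12))[0,0] if 0 else cv2.undistortPoints(np.array([[p]],float),K,d)[0,0]
    T=np.array(f["cam_to_world"]);v=T[:3,:3]@[n[0],n[1],1];return T[:3,3],v/np.linalg.norm(v)
def tri(obs):
    A=np.zeros((3,3));b=np.zeros(3);R=[]
    for f,p in obs:
        o,v=ray(f,p);P=np.eye(3)-np.outer(v,v);A+=P;b+=P@o;R.append((o,P))
    x=np.linalg.solve(A,b);return x,[np.linalg.norm(P@(x-o))*1e3 for o,P in R]
def onz(f,p,z):
    o,v=ray(f,p);return o+v*(z-o[2])/v[2]
def proj(f,X):
    T=np.linalg.inv(f["cam_to_world"]);K=np.array(f["mtx"])
    return cv2.projectPoints(np.array([X],float),cv2.Rodrigues(T[:3,:3])[0],T[:3,3],K,np.array([f["k1"],0,0,0,0.]))[0].reshape(-1,2)
E
python3 - <<'E'
from h import *; from station import optics
t=optics.grab_frame("top");s=optics.grab_frame("scene")
A=lambda u,v:(120+u/6-.4,115+v/6-.4); B=lambda u,v:(300+u/4-.4,240+v/4-.4)
A2=lambda u,v:(268+(u-480)/6-.4,155+v/6-.4); B2=lambda u,v:(240+(u-560)/4-.4,170+v/4-.4)
P={"headL":(A(168,122),B(195,455)),"headR":(A(322,132),B(85,335)),"tailL":(A(148,489),B(435,232)),"tailR":(A(272,500),B(345,157)),
"disc":(A2(562,105),B2(631,176)),"button":(A2(627,295),B2(708,85)),"tail":(A2(648,357),B2(735,61)),
"nubHL":(A(183,210),B(232,407)),"nubHR":(A(297,218),B(147,322)),"nubTL":(A(178,432),B(373,267)),"nubTR":(A(260,437),B(312,215))}
z={"h":.045,"t":.045,"d":.04,"b":.04,"n":.04}
for k,(a,b) in P.items():
    x,r=tri([(t,a),(s,b)]); zz=.04 if k in("disc","button","tail") else .045
    print(k,x.round(4),np.round(r,1),onz(t,a,zz).round(4)[:2],onz(s,b,zz).round(4)[:2])
E
```

```text
headL [0.6298 0.2441 0.0492] [2.6 2.6] [0.6324 0.243 ] [0.6264 0.2451]
headR [0.6237 0.1714 0.0483] [3.3 3.3] [0.6266 0.1695] [0.6202 0.1727]
tailL [0.4567 0.2491 0.0467] [1.1 1.1] [0.4575 0.2486] [0.4548 0.2495]
tailR [0.4512 0.1916 0.0439] [1.4 1.4] [0.4518 0.1902] [0.4511 0.193 ]
disc [ 0.5217 -0.1348  0.0419] [0.9 0.9] [ 0.5228 -0.1355] [ 0.52   -0.1356]
button [ 0.4326 -0.1646  0.0416] [0.4 0.4] [ 0.433  -0.1649] [ 0.4312 -0.1656]
tail [ 0.403  -0.1732  0.039 ] [1.6 1.6] [ 0.404  -0.1743] [ 0.4027 -0.1711]
nubHL [0.5921 0.2382 0.0334] [0.5 0.5] [0.5898 0.2348] [0.5973 0.2416]
nubHR [0.588  0.1834 0.0325] [0.1 0.1] [0.5853 0.1806] [0.594  0.1877]
nubTL [0.4857 0.238  0.0337] [0.2 0.2] [0.4842 0.235 ] [0.4928 0.241 ]
nubTR [0.4831 0.1992 0.0327] [0.2 0.2] [0.4815 0.1963] [0.4909 0.2032]
```

Heights agree with the text: the disc top is about 41 mm and the insert top about 45 mm.
- **Thermometer:** centre (0.474, -0.150), yaw 0.318. Both ends give the same centre, and the length is right.
- **Cutout:** (0.540, 0.214), yaw -0.073.

The gripper is already lined up with the thermometer, so I go above it.

```bash
python3 -m jog '[[1,[-55,52,0],0],[1,[-110,104,10],0],[1,[-160,152,20],0],[1,[-200,190,30],0],[1,[-240,228,40],0],[1,[-280,266,50],0],[1,[-320,305,60],0],[1,[-360,343,70],0],[1,[-403,384,80],0],[1,[-403,384,80],0],[1,[-403,384,80],0],[1,[-403,384,80],0],[1,[-403,384,80],0]]' 30
python3 - <<'E'
from h import *; from station import optics,status
f=optics.grab_frame("wrist");np.save("pics/w1.npy",f,allow_pickle=True)
im=f["color"][:,:,::-1].copy()
c,a=np.array([.474,-.150]),.318
R=np.array([[np.cos(a),-np.sin(a)],[np.sin(a),np.cos(a)]])
X=[[*(c+R@q),.04] for q in ([50,0],[-75,17],[-75,-17],[25,17],[25,-17],[75,0])for q in [np.array(q)/1e3]]
for p in proj(f,X): cv2.drawMarker(im,tuple(int(v) for v in p.round()),(0,0,255),0,10)
cv2.imwrite("pics/w1.png",im);print(f["cam_to_world"],status.get_state()["eef_pos"],proj(f,X))
E
```

```text
t: 1.82
eef_pos: [0.4735, -0.1511, 0.1608]
ee_rot: [-3.141, 0.0, -2.825]
force: [0.2, 0.0, 0.6]
width: 0.0877
gripper_force: 0.0
[[-3.11609513e-01  9.09345142e-01  2.75664515e-01  3.97641912e-01]
 [ 9.50210246e-01  2.98213750e-01  9.03827845e-02 -1.75366097e-01]
 [-1.78029977e-05  2.90103382e-01 -9.56995312e-01  3.04314882e-01]
 [ 0.00000000e+00  0.00000000e+00  0.00000000e+00  1.00000000e+00]] [ 0.4735217  -0.15096747  0.16076005] [[278.56163475 257.11231422]
 [297.87259394 127.16584837]
 [259.03626665 127.2092857 ]
 [296.04293058 233.74565784]
 [261.04312389 233.7821205 ]
 [278.57920061 279.22701763]]
```

View pics/w1.png

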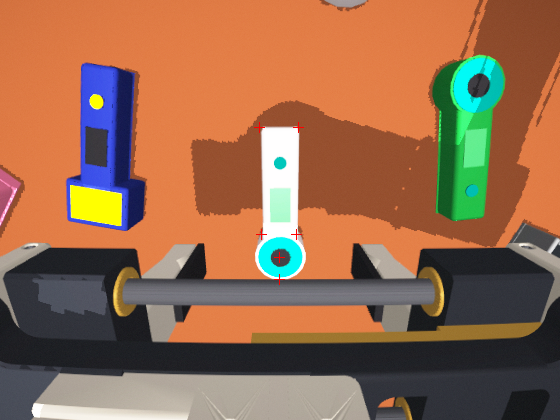

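The projected marks sit on the white thermometer (tail at row 127, disc at (280,257)) to within about 1 mm, and the blue scanner is well clear on the left. I go down with a 2 mm correction, grip and lift.

```bash
python3 -m jog '[[1,[0,2,40],0],[1,[0,2,80],0],[1,[0,2,115],0],[1,[0,2,135],0],[1,[0,2,141],0],[1,[0,2,141],0],[1,[0,2,141],0]]' 30 && python3 -m jog '[[-1,[0,0,0],0],[-1,[0,0,0],0],[-1,[0,0,0],0],[-1,[0,0,0],0],[-1,[0,0,0],0],[-1,[0,0,0],0],[-1,[0,0,0],0],[-1,[0,0,0],0]]' 30
```

```text
t: 2.75
eef_pos: [0.474, -0.1482, 0.0205]
ee_rot: [-3.141, 0.002, -2.823]
force: [0.6, -0.1, 0.1]
width: 0.0879
gripper_force: 0.0
t: 3.75
eef_pos: [0.4732, -0.1481, 0.0196]
ee_rot: [3.142, -0.0, -2.823]
force: [0.3, 0.3, -1.0]
width: 0.0337
gripper_force: 30.0
```

Gripped at 33.7 mm. I lift, then carry it over the case while turning.

```bash
python3 -m jog '[[-1,[0,0,-40],0],[-1,[0,0,-90],0],[-1,[0,0,-130],0],[-1,[-20,40,-150],0.05],[-1,[-45,80,-150],0.1],[-1,[-70,125,-150],0.15],[-1,[-95,170,-150],0.2],[-1,[-120,215,-150],0.26],[-1,[-145,260,-150],0.32],[-1,[-165,300,-150],0.36],[-1,[-177,323,-150],0.39],[-1,[-177,323,-150],0.39],[-1,[-177,323,-150],0.39],[-1,[-177,323,-150],0.39]]'
python3 - <<'E'
from h import *; from station import optics,status
W=optics.grab_frame("wrist");T=optics.grab_frame("top");S=optics.grab_frame("scene");print(status.get_state()["eef_pos"],status.get_state()["ee_rot"])
im=W["color"][:,:,::-1].copy()
c,a=np.array([.5403,.2142]),-.073
R=np.array([[np.cos(a),-np.sin(a)],[np.sin(a),np.cos(a)]])
X=[[*(c+R@(np.array(q)/1e3)),.045] for q in ([-88,30],[-88,-30],[-33,30],[-33,-30],[88,38],[88,-38])]
for p in proj(W,X): cv2.drawMarker(im,tuple(int(v) for v in p.round()),(0,0,255),0,10)
s=S["color"][:,:,::-1][180:420,260:560]
cv2.imwrite("pics/w2.png",im); print(proj(W,X).round(1).tolist(), np.array(W["cam_to_world"]).round(3).tolist())
cv2.imwrite("pics/s2.png",cv2.resize(s,None,fx=2.5,fy=2.5,interpolation=cv2.INTER_CUBIC))
E
```

```text
t: 5.5
eef_pos: [0.5399, 0.2132, 0.1695]
ee_rot: [-3.141, -0.0, 3.07]
force: [0.8, -0.6, -1.9]
width: 0.0335
gripper_force: 30.0
[0.54008565 0.21340454 0.16973565] [3.14138836e+00 1.15381165e-04 3.06959289e+00]
[[313.7, 111.6], [245.2, 111.5], [311.7, 173.7], [246.9, 173.6], [315.2, 288.1], [242.9, 288.0]] [[0.072, 0.955, 0.289, 0.46], [0.997, -0.069, -0.021, 0.219], [-0.0, 0.289, -0.957, 0.313], [0.0, 0.0, 0.0, 1.0]]
```

View pics/w2.png

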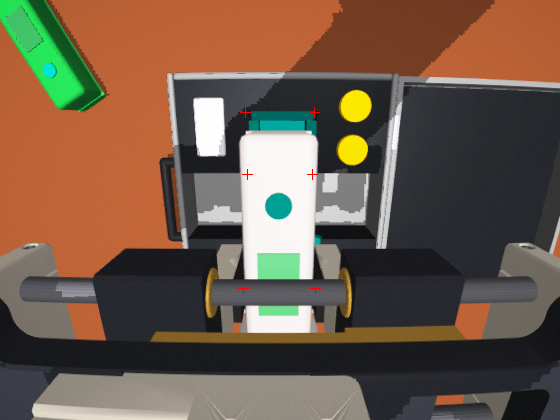

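View pics/s2.png

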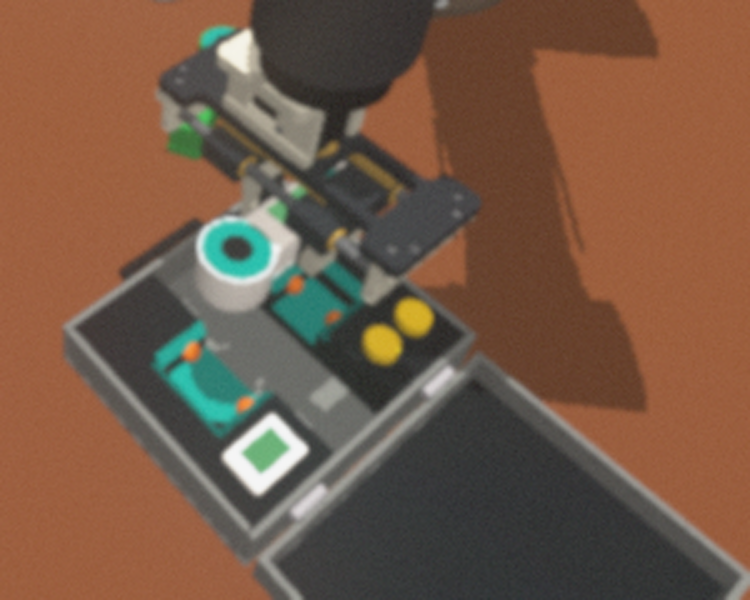

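In the wrist view the cutout's tail mouth spans columns 247–316 at row 111, about 1 mm to the right of my marks. The scene view shows the head over the wide end. I shift +1.4 mm in y, descend to just above the mouth and check.

```bash
python3 -m jog '[[-1,[0,1,30],0],[-1,[0,1.4,60],0],[-1,[0,1.4,85],0],[-1,[0,1.4,95],0],[-1,[0,1.4,95],0],[-1,[0,1.4,95],0]]'
python3 - <<'E'
from h import *; from station import optics,status
W=optics.grab_frame("wrist");S=optics.grab_frame("scene")
st=status.get_state();print(st["eef_pos"],st["ee_rot"])
im=cv2.resize(W["color"][:,:,::-1][130:290,180:390],None,fx=2.6,fy=2.6,interpolation=cv2.INTER_CUBIC)
s=cv2.resize(S["color"][:,:,::-1][230:390,280:435],None,fx=2.6,fy=2.6,interpolation=cv2.INTER_CUBIC)[:im.shape[0]]
o=np.hstack([im,s]);o=o[:,:]; k=min(1,800/o.shape[1]);cv2.imwrite("pics/w3.png",cv2.resize(o,None,fx=k,fy=k));print(k,o.shape)
E
```

```text
t: 6.4
eef_pos: [0.5409, 0.2158, 0.0757]
ee_rot: [3.141, 0.001, 3.071]
force: [-0.4, 0.2, -1.5]
width: 0.0338
gripper_force: 30.0
[0.54076917 0.21587883 0.07567642] [3.14037858e+00 1.42271424e-03 3.07052259e+00]
0.8429926238145417 (416, 949, 3)
```

View pics/w3.png

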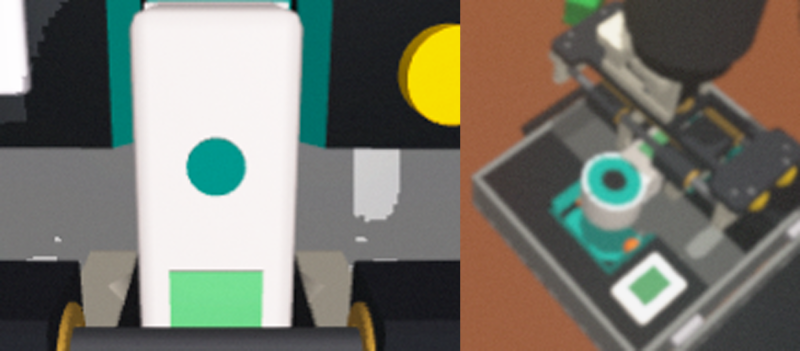

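The thermometer is centred in the mouth (mid column 217 against 219, under 1 mm), and the head is over the wide end. I lower it onto the nubs.

```bash
python3 -m jog '[[-1,[0,0,10],0],[-1,[0,0,18],0],[-1,[0,0,24],0],[-1,[0,0,26],0],[-1,[0,0,26],0]]' 40; python3 -m jog '[[-1,[0,0,2],0],[-1,[0,0,4],0],[-1,[0,0,6],0],[-1,[0,0,6],0]]'
```

```text
t: 7.12
eef_pos: [0.5404, 0.2159, 0.0485]
ee_rot: [3.141, 0.0, 3.071]
force: [0.7, 2.1, -1.3]
width: 0.0337
gripper_force: 40.0
t: 7.62
eef_pos: [0.5412, 0.2161, 0.0432]
ee_rot: [3.14, 0.002, 3.071]
force: [2.9, 3.4, 2.1]
width: 0.0338
gripper_force: 40.0
```

```bash
python3 -m jog '[[-1,[0,0,1],0],[-1,[0,0,2],0],[-1,[0,0,3],0],[-1,[0,0,3],0]]'; python3 -m jog '[[-1,[0,0,1],0],[-1,[0,0,2],0],[-1,[0,0,3],0],[-1,[0,0,3],0]]'
```

```text
t: 8.12
eef_pos: [0.5412, 0.2161, 0.0403]
ee_rot: [3.14, 0.002, 3.071]
force: [3.1, 2.6, 3.1]
width: 0.0335
gripper_force: 40.0
t: 8.62
eef_pos: [0.5409, 0.216, 0.0375]
ee_rot: [3.141, 0.001, 3.071]
force: [0.8, 2.8, 9.9]
width: 0.0337
gripper_force: 40.0
```

```bash
python3 -m jog '[[-1,[0,0,1],0],[-1,[0,0,1.5],0],[-1,[0,0,1.5],0]]'
```

```text
t: 9.0
eef_pos: [0.5409, 0.216, 0.0375]
ee_rot: [3.14, 0.002, 3.071]
force: [-3.9, 1.1, 24.1]
width: 0.0336
gripper_force: 40.0
```

It has stopped hard at 37.5 mm against 38 mm expected, so it is on the floor. I relieve the push, open and lift clear.

```bash
python3 -m jog '[[-1,[0,0,-1.5],0],[-1,[0,0,-1.5],0],[0.6,[0,0,-1.5],0],[0.6,[0,0,-1.5],0],[0.6,[0,0,-1.5],0],[0.6,[0,0,-1.5],0],[0.6,[0,0,-1.5],0]]'; python3 -m jog '[[0.6,[0,0,-15],0],[0.6,[0,0,-40],0],[0.6,[0,0,-80],0],[0.6,[0,0,-130],0],[0.6,[60,0,-170],0],[0.6,[100,0,-170],0],[0.6,[100,0,-170],0],[0.6,[100,0,-170],0]]'
python3 - <<'E'
from h import *; from station import optics,status
S=optics.grab_frame("scene");W=optics.grab_frame("wrist");T=optics.grab_frame("top")
print(status.get_state()["force"])
s=cv2.resize(S["color"][:,:,::-1][240:390,280:450],None,fx=2.6,fy=2.6,interpolation=cv2.INTER_CUBIC)
w=cv2.resize(W["color"][:,:,::-1],(350,262));t=cv2.resize(T["color"][:,:,::-1][100:220,120:220],(350,420),interpolation=cv2.INTER_CUBIC)
o=np.zeros((600,800,3),np.uint8);o[:390,:442]=s;o[:420,445:795]=t;o[395:600,:273]=cv2.resize(w,(273,205))
cv2.imwrite("pics/end.png",o)
E
```

```text
t: 9.88
eef_pos: [0.54, 0.2154, 0.0364]
ee_rot: [-3.141, -0.0, 3.07]
force: [1.0, 0.5, -0.3]
width: 0.0697
gripper_force: 0.0
t: 10.88
eef_pos: [0.4407, 0.2229, 0.2078]
ee_rot: [3.14, 0.001, 3.071]
force: [0.8, -0.8, -0.0]
width: 0.0699
gripper_force: 0.0
[ 0.03161261  0.91896415 -0.89805793]
```

View pics/end.png

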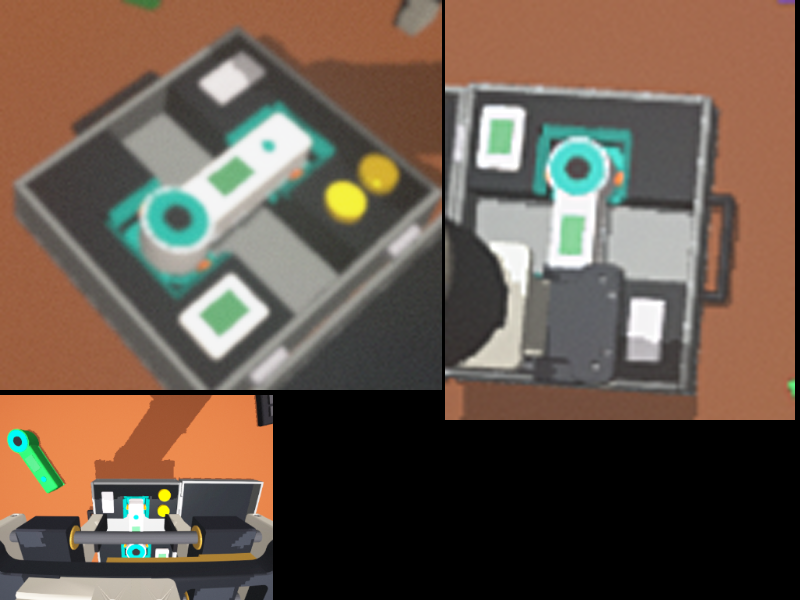

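The thermometer lies in the cutout with its head in the wide end. I check its height at both ends: disc at scene (348,323) and top (158,148), button at scene (383.3,296).

Run:
```python
from h import *; from station import optics
S=optics.grab_frame("scene");T=optics.grab_frame("top")
print(tri([(S,(347.8,323.2)),(T,(157.7,147.7))]))
c,a=np.array([.5405,.2157]),-.072
d=np.array([np.cos(a),np.sin(a)])
for z in (.058,.066):
    X=[[*(c+k*d),z] for k in (.05,-.0445)]; print(z,proj(S,X).round(1).tolist(),proj(T,X[:1]).round(1).tolist())
```

```text
(array([0.591195  , 0.21033601, 0.06010182]), [np.float64(0.8122238158799285), np.float64(0.8122238158798679)])
0.058 [[348.3, 324.1], [383.5, 296.2]] [[157.0, 148.3]]
0.066 [[348.7, 321.8], [384.1, 293.9]] [[156.3, 147.7]]
```

Both ends match the seated height of 58 mm; the 2 mm excess at the disc is the same bias I saw on the desk. Handing in.

```bash
python3 -c "from station import order; print(order.job_done())"
```

```text
the job is handed in; nothing more can be done
None
```

The white thermometer is in its cutout with its head in the wide end, pressed down to the floor and released; the blue scanner was not touched, and the job was handed in at about 11 s.

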